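# Gauge the thick shortbread bar

### The job

Lift the height gauge up off the two hooks of its stand and lower it gently onto the pastry board, astride the middle of the thicker of the two shortbread bars, so that both legs stand flat on the board beside the bar's long sides and the sprung foot rests on the bar and reads its height. Keep hold of the gauge until it stands, then let go and leave it standing there to be read. Do not shove the bar, and leave the other baked pieces and the things around as they are.

Things in the scene. Friction and masses are not known exactly. Their poses are not given: they have to be found in the camera images.
- gauge: bridge-shaped height gauge, aluminium, 0.3 kg, 144 mm tall, hanging upright. Origin midway between the two leg soles, at sole level; z up. Plate legs 44 mm along x, 8 mm thick, inner faces at y = +-30 mm, outer +-38 mm; crosshead 44 x 76 mm at z = 54 to 68 mm; on it a square column 24 x 24 mm up to z = 144 mm, with a pointer in a slot on its -x face below z = 112 mm
- gauge_grip (a point): centre of the gauge's black grip block (24 x 24 mm, the column's top 30 mm), 131 mm above the soles; pinch it from above across the gauge's x. Two steel pins, 8 mm thick, stick out of the block here along +-y to 58 mm, with 14 mm discs at the ends; they lie on the stand's hooks
- foot (a joint): sprung foot of the gauge (28 mm disc on a stem, in the middle between the legs): its height in m above the leg soles, 0 = level with the soles (spring-pressed down, under 1 N), up to 0.036; with both legs on the board it reads the height of what it rests on
- stand: gauge stand, fixed: wooden base 150 x 130 x 12 mm, two 7 mm wire posts at x = +90 mm, y = +-47 mm. From each post top (191 mm high) an arm runs forward (-x) to a U-shaped seat at x = 0, y = +-47 mm, open upward, with a turned-up end at x = -14 mm, about 194 mm high. Origin: on the worktop under the middle between the seats; z up
- stand_seat (a point): midway between the two seats, where the axis of the hanging gauge's pins lies, 185 mm above the worktop; the pins must rise at least 15 mm to clear the hooks' ends; then the gauge can come away forward, along the stand's -x (not sideways: its legs hang between the hooks' planes)
- board: fixed wooden pastry board, 220 mm (x) x 330 mm (y), 14 mm thick; origin at the centre of its underside on the worktop, z up
- thick_bar: the thicker shortbread bar, pale brown with a double row of small holes, 90 mm (x) x 40 mm (y) x 27 mm high, loose on the board; origin at the centre of its underside, z up. The gauge goes over it with its x axis along the bar's x axis (either way round)
- thin_bar: the thinner shortbread bar, same outline (90 x 40 mm), 16 mm high, loose on the board; to be left alone; origin at the centre of its underside
- round_piece: round shortbread, 46 mm diameter, 20 mm high, loose on the board; to be left alone; origin at the centre of its underside
- garlic: garlic bulb, about 50 mm, on the worktop at the left; bystander; origin under it
- spice_c: spice jar with a red cap, 47 mm wide, 97 mm high; bystander; origin under it
There are look-alikes about, which are no part of the job. What is shaped like the thick_bar but pink is not meant.

How it is judged:
By the outcome, as a careful person would: the job done as asked, in the order asked, and still so for the second after the job is handed in, with the robot touching nothing.
It also fails if it takes over 43 s, if anything falls off the work surface, if the arm or the gripper's body presses on something with over 40 N, if the wrist force passes 120 N, or if a joint passes its speed limit or range.

### The arm

A 7-joint arm with a two-finger parallel gripper is mounted at the origin on a cart in front of the work surface, level with it; the furniture and walls round the work are solid. World frame = base frame: x ahead of the robot, y to its left, z up, the work surface at z = 0. Lengths are in m, angles in rad, forces in N, time in s.
With the tool pointing down it reaches from about 0.4 to 0.85 m from the base axis. Payload 10.4 kg.
Tool frame: the origin (TCP) lies at the very end of the fingers, on their centre line; the grasp point (between the pads) lies manip.hold_point_z behind it (manip.hold_point_z is the distance from the TCP to the grasp point, in m); z points along the fingers, y is the direction in which the jaws open and shut (so a half turn about z gives the same grasp; the last joint's range is limited). The gripper opens to 85 mm and grips with 20 to 120 N. Pads are 22 mm wide; open, the fingers measure 114 mm over their backs; the gripper's body (76 mm by 85 mm) begins 54 mm behind the grasp point. The pads swing forward as they close: fully open they stand 13 mm farther back than shut.
Start: joints at [1.235, 0.332, -0.065, 1.46, 0.022, 1.35, -0.088], TCP at [0.192, -0.595, 0.21] pointing down, gripper open.
Joint ranges: [-2.6, 2.6], [-0.5, 2.12], [-1.47, 1.34], [0.16, 2.42], [-1.27, 4.41], [0.06, 2.06], [-2.6, 2.6]. Speed limits (rad/s): [2.22, 2.22, 2.79, 2.79, 3.14, 3.14, 3.14].

### API

Orientations are given as a unit quaternion [x, y, z, w].
In Python, from workcell import manip gives the robot as it stands.
- The arm moves only by the tool jog_arm, never from a script. Its arguments are lists of equal length, an entry for each row: "translation": the shift along the world's x, y, z in mm, a list of three; "turn": the turn about the world's z in degrees. In form: {"translation": [[x, y, z], ...], "turn": [turn, ...]}. A call has 1 to 12 rows; each row is the pose to reach, as a shift and turn from the pose measured when the call began; what a row does not reach only later rows make up. A row lasts 1/12 s, in which the tool goes at most 41.7 mm and 7.16 degrees, less where a joint would pass 70% of its speed; a pose out of reach is approached as far as the arm can. A call with a gripper value outside its range is refused whole. "grip" is the finger opening in mm, from 0 to 85.4, set as the call begins (left out, the last holds). The fingers move at their own pace and stop on an object; "grip_force" is the grip in N (left out, the last holds). Time passes only in rows, so rows that repeat a pose let the fingers close. It gives the time, the measured TCP pose, the force and the opening at its end, in the units of the state.
- manip.get_obs(): the state, without advancing time (a new reading comes with each control period).
- manip.camera(name): name is "scene" or "top"; returns a dict with "frame" (480x640x3 uint8, red, green, blue), "mtx" (3x3 intrinsics, pixels), "k1" (the pictures are not rectified: a ray, as slopes to the right and down, at radius r is drawn at 1 + k1 r^2 times it, then the intrinsics apply), "pose" (4x4, takes a point from camera to world coordinates). Camera axes: x right, y down, z forward; pixel columns grow to the right and rows downward; lengths in m; the calibration is good to about 2 mm. A picture is of the moment at which its call begins. There is no depth.
- manip.hand_in(): hands the job in, once; it reports no verdict.
Trained networks look in a picture, given as the dict that the camera call returned (one of the last four; its "shot" number tells which), for a name from the list of things; names that differ only in an ending like _2 or _b are one class to them, and where a whole thing is asked for, a point or a joint stands for the part that bears it (a point fixed in the world has none). Each returns a list of dicts, best first, with "confidence" (0 to 1); they miss things now and then, are a little off and sometimes report something else, mostly with a low value. They report only what shows in the picture. A call takes as long as a camera call. They do not tell look-alikes from the thing itself.
- manip.outline_of(picture, label): "mask" (480x640 bool, what is visible of it) and "extent" ([left, top, right, bottom] in pixels, round what is visible of it).
- manip.pinpoint(picture, label): "at" ([column, row] in pixels: a listed point, or the origin of a listed thing).
The state is a dict: "clock": time; "joint_pos": joint angles; "joint_velocities": joint speeds; "tau": joint torques, N m; "position": TCP position; "ee_rot": TCP orientation; "ft_force": force on the tool from outside, world axes, zero at the start; "torque": the same for the moment, N m; "grip_width": opening from 0.0 (shut) to 1.0 (fully open).
Only numpy, scipy, OpenCV 4.12 (cv2) and the standard library are available. Lean on these libraries where they do the work, as an engineer would, in place of code of your own. Each camera call takes 0.05 s, during which the arm holds its last target. There are 200 camera calls.

## Working session

There is one attempt and no reset: what is moved stays moved. The work goes in short steps, Python scripts to look and compute and a tool call to move; the robot and the scene stay as the last step left them, time stands still between calls to the robot, and variables do not carry over. Pictures are saved under pics/ and viewed, about 8 in all and at most 12, crops included, and the job is handed in when it is done.

Besides the shell and the picture viewer there is one more tool, called after "Emit:" in YAML: its name, and indented under it one key for each argument. jog_arm: Moves the arm, as the interface text tells. Its arguments: {"type":"object","properties":{"translation":{"type":"array"},"turn":{"type":"array"},"grip":{"type":"number"},"grip_force":{"type":"number"}},"required":["translation","turn"]}

```bash
mkdir -p pics; cat > h.py <<'E'
import numpy as np, cv2
from workcell import manip
def ray(p,uv):
    K=p["mtx"];d=np.array([(uv[0]-K[0][2])/K[0][0],(uv[1]-K[1][2])/K[1][1]])
    u=d.copy()
    for _ in range(30): u=d/(1+p["k1"]*(u@u))
    T=np.array(p["pose"]);return T[:3,3],T[:3,:3]@np.array([u[0],u[1],1])
def at_z(p,uv,z):
    o,d=ray(p,uv);return o+d*(z-o[2])/d[2]
def tri(p,a,q,b):
    A=np.zeros((3,3));B=np.zeros(3)
    for o,d in(ray(p,a),ray(q,b)):
        d=d/np.linalg.norm(d);M=np.eye(3)-np.outer(d,d);A+=M;B+=M@o
    return np.linalg.solve(A,B)
def proj(p,X):
    T=np.array(p["pose"]);c=T[:3,:3].T@(np.array(X)-T[:3,3]);u=c[:2]/c[2];u=u*(1+p["k1"]*(u@u))
    K=p["mtx"];return np.array([K[0][0]*u[0]+K[0][2],K[1][1]*u[1]+K[1][2]])
def save(p,n,crop=None,s=1):
    f=p["frame"]
    if crop: f=f[crop[1]:crop[3],crop[0]:crop[2]]
    cv2.imwrite("pics/"+n,cv2.resize(f[:,:,::-1],None,fx=s,fy=s,interpolation=cv2.INTER_CUBIC))
E
python3 - <<'E'
from h import *
np.set_printoptions(precision=4,suppress=True)
s=manip.camera("scene");t=manip.camera("top")
save(s,"s1.png");save(t,"t1.png")
print(manip.hold_point_z,manip.get_obs())
for p in(s,t):
  print(np.array(p["pose"]))
  for n in["gauge","gauge_grip","stand","stand_seat","board","thick_bar","thin_bar","round_piece","garlic","spice_c"]:
    print(n,[(np.round(d["at"],1),round(d["confidence"],2)) for d in manip.pinpoint(p,n)][:4])
E
```

```text
0.0187 {'clock': 0.1, 'joint_pos': array([ 1.2354,  0.3328, -0.0647,  1.4609,  0.0216,  1.3499, -0.0885]), 'joint_velocities': array([-0.0004, -0.0018,  0.001 , -0.0021, -0.0003, -0.0013,  0.    ]), 'tau': array([  0.0027, -62.6744,   0.0505, -39.2431,   0.0166,   0.007 ,
         0.    ]), 'position': array([ 0.1922, -0.5943,  0.2091]), 'ee_rot': array([ 0.9878,  0.1558, -0.0001, -0.0006]), 'ft_force': array([ 0.1936, -0.3583,  0.4209]), 'torque': array([0.032 , 0.0089, 0.0286]), 'grip_width': 0.9985678811904953}
[[-0.5207 -0.6306  0.5756 -0.0206]
 [-0.8537  0.3881 -0.3472  0.3731]
 [-0.0044 -0.6721 -0.7404  0.8934]
 [ 0.      0.      0.      1.    ]]
gauge [(array([436.5, 223.5]), 0.75), (array([322.1, 313.6]), 0.49)]
gauge_grip [(array([444.3, 186.3]), 0.7)]
stand [(array([431.5, 236.2]), 0.8), (array([355.5, 294.1]), 0.47)]
stand_seat [(array([443.7, 184.9]), 0.56)]
board [(array([322.2, 318.5]), 0.71)]
thick_bar [(array([156.8, 337.6]), 0.71), (array([237.8, 262. ]), 0.69), (array([285.9, 336.8]), 0.65)]
thin_bar [(array([356.2, 292.5]), 0.97), (array([322.5, 317.3]), 0.74)]
round_piece [(array([324.9, 316.6]), 0.61)]
garlic [(array([206.2, 400.4]), 0.7)]
spice_c [(array([154.4, 336.7]), 0.66)]
[[-0.0017 -0.9965  0.0842  0.4672]
 [-1.      0.0013 -0.0047  0.0455]
 [ 0.0045 -0.0842 -0.9964  1.4833]
 [ 0.      0.      0.      1.    ]]
gauge [(array([444.3, 255.9]), 0.67), (array([203.5, 293.4]), 0.67)]
gauge_grip [(array([455.1, 253.8]), 0.93)]
stand [(array([439. , 259.4]), 0.9)]
stand_seat [(array([453.2, 252.5]), 0.61)]
board [(array([308.1, 279.5]), 0.92), (array([454.9, 256.2]), 0.32)]
thick_bar [(array([327.3, 202.3]), 0.94), (array([274.3, 193.9]), 0.89)]
thin_bar [(array([342.6, 273.7]), 0.73)]
round_piece [(array([306.9, 276.3]), 0.67)]
garlic [(array([204. , 291.7]), 0.49)]
spice_c [(array([186.7, 223.7]), 0.7)]
```

View pics/s1.png

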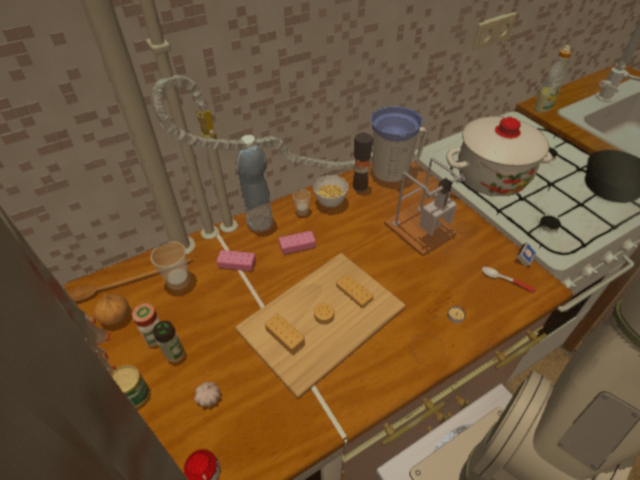

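View pics/t1.png

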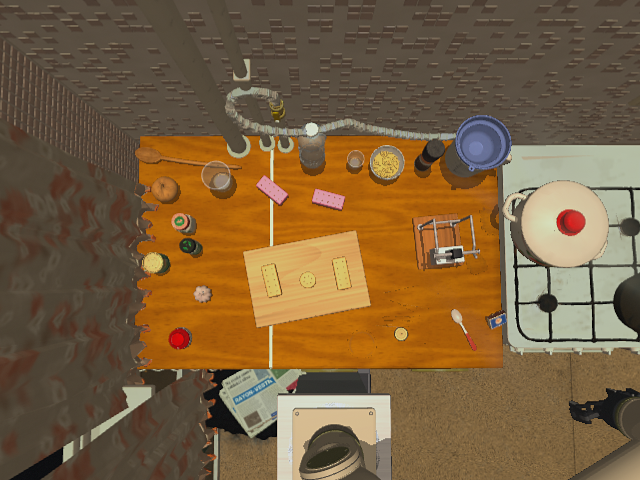

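The scene view shows the board with bars at about (285,333) and (355,290), the round piece between them, the pink look-alikes behind at (237,261) and (298,242), and the gauge on its stand at (435,215). The top view shows the bars at (271,280) and (342,273) and the gauge at (450,255). Next I'll fit the bar boxes and the gauge, with close crops.

```bash
cat > m1.py <<'E'
from h import *
from scipy.optimize import minimize
np.set_printoptions(precision=4,suppress=True)
s=manip.camera("scene");t=manip.camera("top")
a=cv2.resize(s["frame"][265:360,255:385],(520,380),interpolation=2);b=cv2.resize(t["frame"][245:310,250:365],(460,260),interpolation=2)
c=cv2.resize(s["frame"][150:255,380:480],(400,420),interpolation=2);d=cv2.resize(t["frame"][205:280,405:490],(340,300),interpolation=2)
M=np.zeros((800,980,3),np.uint8);M[:380,:520]=a;M[380:640,:460]=b;M[:420,520:920]=c;M[430:730,520:860]=d
cv2.imwrite("pics/m.png",cv2.resize(M[:740],(790,597),interpolation=cv2.INTER_AREA)[:,:,::-1])
def cands(p,n):
    r=[]
    for x in manip.outline_of(p,n):
        m=x["mask"];r.append((m,np.argwhere(m)[:,::-1].mean(0),m.sum(),x["confidence"]))
    return r
sm=[(n,)+x for n in("thick_bar","thin_bar") for x in cands(s,n)]
tm=[(n,)+x for n in("thick_bar","thin_bar") for x in cands(t,n)]
for x in sm+tm: print(x[0],x[2],x[3],x[4])
def box(X,h,p,S=4):
    x,y,w=X;R=np.array([[np.cos(w),-np.sin(w)],[np.sin(w),np.cos(w)]])
    P=[proj(p,[*(R@[i*.045,j*.02]+[x,y]),.014+k*h]) for i in(-1,1) for j in(-1,1) for k in(0,1)]
    m=np.zeros((480*S,640*S),np.uint8);cv2.fillConvexPoly(m,cv2.convexHull(np.round((np.array(P)+.5)*S).astype(np.int32)),1)
    return cv2.resize(m.astype(np.float32),(640,480),interpolation=cv2.INTER_AREA)
def iou(X,h,ms):
    r=0
    for p,m in ms:
        q=box(X,h,p);r+=np.minimum(q,m).sum()/np.maximum(q,m).sum()
    return -r
for cs,ct in(((286,332),(271,280)),((355,290),(342,273))):
    ms=[]
    for p,l,c in((s,sm,cs),(t,tm,ct)):
        k=[x for x in l if np.hypot(*(x[2]-c))<12]
        if k: ms.append((p,k[0][1].astype(np.float32)))
    g=at_z(t,ct,.03)
    for h in(.016,.027):
        best=min((minimize(iou,[g[0],g[1],w],(h,ms),method="Nelder-Mead",options=dict(initial_simplex=[[g[0],g[1],w],[g[0]+.01,g[1],w],[g[0],g[1]+.01,w],[g[0],g[1],w+.15]])) for w in(-.1,.2)),key=lambda r:r.fun)
        print(cs,h,len(ms),best.x,best.fun)
for n in("gauge_grip","stand_seat"):
    A=manip.pinpoint(s,n);B=manip.pinpoint(t,n)
    if A and B: print(n,A[0]["at"],B[0]["at"],tri(s,A[0]["at"],t,B[0]["at"]),at_z(s,A[0]["at"],.185),at_z(t,B[0]["at"],.185))
A=manip.pinpoint(s,"stand");B=manip.pinpoint(t,"stand");print("stand",at_z(s,A[0]["at"],0),at_z(t,B[0]["at"],0))
A=manip.pinpoint(s,"gauge");B=manip.pinpoint(t,"gauge");print("gauge",at_z(s,A[0]["at"],.054),at_z(t,B[0]["at"],.054))
E
python3 m1.py
```

```text
thick_bar [296.7461 241.5216] 579 0.97
thick_bar [235.8525 259.5591] 651 0.93
thick_bar [284.4677 333.567 ] 836 0.64
thin_bar [354.1565 289.6348] 575 0.56
thick_bar [327.8141 199.0043] 468 0.85
thick_bar [271.2759 280.0426] 493 0.7
thick_bar [271.5704 189.4906] 426 0.62
thin_bar [341.3452 273.3117] 478 0.64
(286, 332) 0.016 2 [0.4723 0.1749 0.2393] -1.8638827800750732
(286, 332) 0.027 2 [0.4712 0.1749 0.2395] -1.8260557651519775
(355, 290) 0.016 2 [ 0.491  -0.0222  0.1881] -1.7714663743972778
(355, 290) 0.027 2 [ 0.4909 -0.0218  0.1998] -1.6507108211517334
gauge_grip [442.7, 182.2] [457.8, 252.4] [ 0.5418 -0.3044  0.1886] [ 0.5469 -0.3044  0.185 ] [ 0.5394 -0.3085  0.185 ]
stand_seat [444.8, 184.7] [456.8, 254.5] [ 0.5356 -0.3039  0.1856] [ 0.5373 -0.3025  0.185 ] [ 0.5341 -0.3059  0.185 ]
stand [ 0.5428 -0.3105  0.    ] [ 0.5342 -0.3062  0.    ]Traceback (most recent call last):
  File "m1.py", line 40, in <module>
    A=manip.pinpoint(s,"gauge");B=manip.pinpoint(t,"gauge");print("gauge",at_z(s,A[0]["at"],.054),at_z(t,B[0]["at"],.054))
                                                                                                         ~^^^
IndexError: list index out of range
```

View pics/m.png

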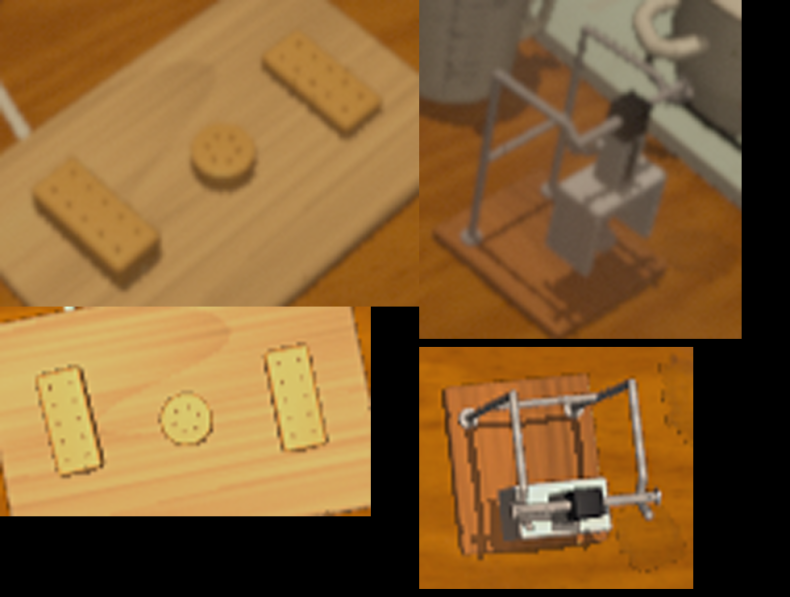

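The crops confirm that the left bar (scene 285,333) shows taller sides than the right one (355,290). The networks agree, so it is the thick bar. The gauge hangs between the two hooks with its pin axis from about (435,256) to (478,251) in the top view, a yaw of about 6.7°, and faces the robot. Now I'll move to hover over it.

Emit:
jog_arm:
  translation:
    - [0,0,40]
    - [30,25,80]
    - [60,50,90]
    - [92,78,90]
    - [124,105,90]
    - [155,132,90]
    - [187,158,90]
    - [218,185,90]
    - [250,211,90]
    - [282,238,90]
    - [313,264,90]
    - [345,290,90]
  turn: [0,7,14,21,28,35,42,49,56,63,70,77]
  grip: 70

```text
clock: 2.8
position: [0.5322, -0.3084, 0.3002]
ee_rot: [0.674, 0.739, 0.0, 0.0]
ft_force: [0.8, -1.3, 0.1]
grip_width: 0.822
```

Emit:
jog_arm:
  translation:
    - [0,0,0]
    - [0,0,0]
    - [0,0,0]
  turn: [2,2,2]

```text
clock: 3.05
position: [0.5321, -0.3087, 0.3]
ee_rot: [0.661, 0.75, -0.0, 0.0]
ft_force: [0.1, -0.8, 0.9]
grip_width: 0.814
```

```bash
python3 - <<'E'
from h import *
np.set_printoptions(precision=4,suppress=True)
s=manip.camera("scene");t=manip.camera("top")
L=tri(s,(428.4,194.4),t,(435.4,255.9));R=tri(s,(462.5,178.5),t,(478.2,250.9))
print(L,R,np.linalg.norm(L-R),(L+R)/2,np.degrees(np.arctan2(-(L-R)[0],(L-R)[1])))
def draw(f,p,c,S,x,y,yaw):
    f=f.copy();w=np.radians(yaw);Rm=np.array([[np.cos(w),-np.sin(w),0],[np.sin(w),np.cos(w),0],[0,0,1]]);o=np.array([x,y,.054])
    f=cv2.resize(f[c[1]:c[3],c[0]:c[2]],None,fx=S,fy=S,interpolation=2)
    def line(a,b,col):
        P=[tuple(np.round((proj(p,Rm@np.array(q)/1000+o)-c[:2]+.5)*S).astype(int)) for q in(a,b)];cv2.line(f,*map(lambda z:tuple(map(int,z)),P),col,1)
    line((0,-58,131),(0,58,131),(255,0,0))
    for x0,y0,z in((22,38,68),(12,12,144)):
        q=[(x0,y0,z),(-x0,y0,z),(-x0,-y0,z),(x0,-y0,z)]
        for i in range(4): line(q[i],q[(i+1)%4],(0,255,0))
    line((90,47,137),(0,47,137),(255,255,0));line((90,-47,137),(0,-47,137),(255,255,0))
    return f
S0=cv2.imread("pics/s1.png")[:,:,::-1];T0=cv2.imread("pics/t1.png")[:,:,::-1]
cs=(385,150,485,250);ct=(410,200,500,290)
for k,(x,y,yaw) in enumerate([(*((L+R)/2)[:2],6.5)]):
    A=draw(S0,s,cs,6,x,y,yaw)[:590,:400*1];
    A=cv2.resize(draw(S0,s,cs,8,x,y,yaw),(400,400),interpolation=3);B=cv2.resize(draw(T0,t,ct,8,x,y,yaw),(390,390),interpolation=3)
M=np.zeros((400,800,3),np.uint8);M[:,:400]=A;M[:390,400:790]=B
cv2.imwrite("pics/o.png",M[:,:,::-1])
E
```

```text
[ 0.532  -0.2509  0.1826] [ 0.5428 -0.3651  0.1727] 0.11506377529119093 [ 0.5374 -0.308   0.1777] 5.381615159713531
```

View pics/o.png

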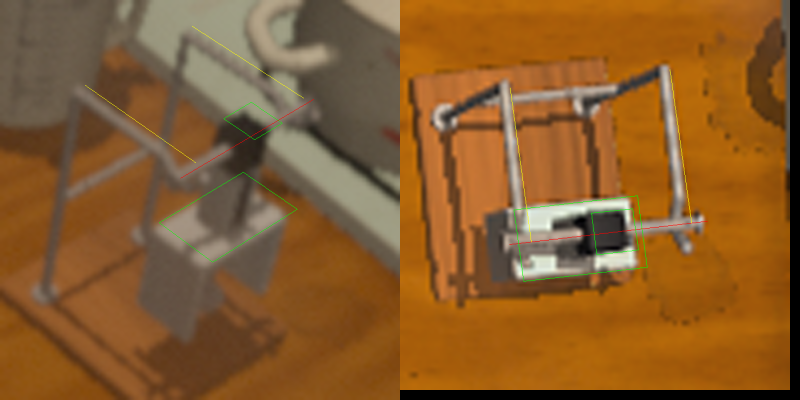

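The overlay shows the stand fits at y≈-0.308, while the gauge's crosshead sits about 3–4 mm further to +y, as play in the hooks allows. This agrees with the network's triangulation of about (0.540, -0.3045). I'll descend and close gently.

Emit:
jog_arm:
  translation:
    - [8,4,0]
    - [8,4,-30]
    - [8,4,-60]
    - [8,4,-90]
    - [8,4,-110]
    - [8,4,-125]
    - [8,4,-132]
    - [8,4,-132]
  turn: [-1,-1,-1,-1,-1,-1,-1,-1]

```text
clock: 3.82
position: [0.5377, -0.3068, 0.1668]
ee_rot: [0.67, 0.742, -0.001, -0.001]
ft_force: [0.0, 0.5, -0.4]
grip_width: 0.82
```

```bash
python3 - <<'E'
from h import *
s=manip.camera("scene");t=manip.camera("top")
A=cv2.resize(s["frame"][130:240,385:495],(400,400),interpolation=2);B=cv2.resize(t["frame"][200:290,410,None] if 0 else t["frame"][190:290,400:500],(400,400),interpolation=2)
cv2.imwrite("pics/p.png",np.hstack([A,B])[:,:,::-1])
print(manip.get_obs()["position"],manip.get_obs()["ft_force"])
E
```

```text
[ 0.53918011 -0.30675048  0.16924069] [-0.49114972  0.12548407  0.39070376]
```

View pics/p.png

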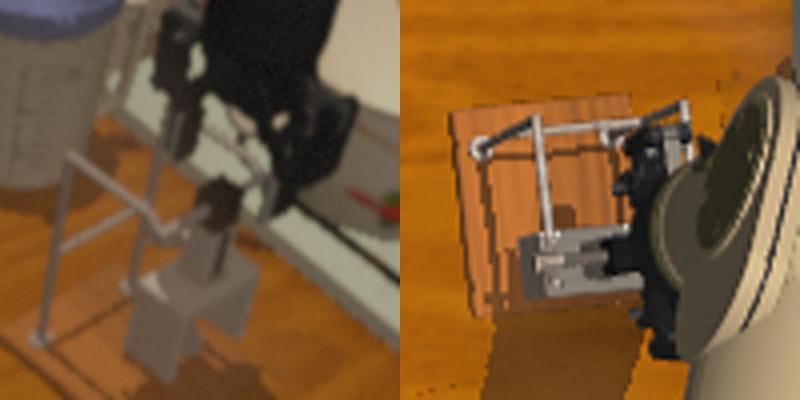

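```bash
python3 - <<'E'
from h import *
s=manip.camera("scene");t=manip.camera("top");o=manip.get_obs();P=o["position"];print(P,o["ee_rot"])
w=np.radians(2*np.degrees(np.arctan2(o["ee_rot"][1],o["ee_rot"][0]))-90);j=np.array([np.cos(w),np.sin(w),0])
for nm,X in(("tip",P),("f+",P+j*.045),("f-",P-j*.045),("body",P+[0,0,.08]),("gaugeblk",[.5405,-.3045,.185])):
    a=proj(s,X);b=proj(t,X);print(nm,a.round(1),b.round(1),"disp",((a-[385,130])*400/110).round(),((b-[400,190])*4+[400,0]).round())
for p in(s,t): print([(x["at"],x["confidence"]) for x in manip.pinpoint(p,"gauge_grip")])
E
```

```text
[ 0.53973219 -0.30651384  0.16979119] [ 6.69258647e-01  7.43027925e-01 -1.64987134e-04  1.52931231e-03]
tip [444.2 188.4] [455.4 252.6] disp [215. 212.] [622. 250.]
f+ [430.4 178.8] [453.1 235.1] disp [165. 178.] [613. 180.]
f- [458.6 198.5] [457.6 270.2] disp [268. 249.] [631. 321.]
body [451.  161.6] [464.3 250.7] disp [240. 115.] [657. 243.]
gaugeblk [444.6 183.7] [456.2 251.9] disp [217. 195.] [625. 248.]
[([154.5, 336.0], 0.49)]
[([454.1, 253.7], 0.7)]
```

```bash
python3 - <<'E'
from h import *
s=manip.camera("scene");o=manip.get_obs();P=o["position"]
f=cv2.resize(s["frame"][140:210,415:485],(770,770),interpolation=2)[:600]
w=np.radians(6.2);j=np.array([np.cos(w),np.sin(w),0]);k=np.array([-np.sin(w),np.cos(w),0])
def L(a,b,c): 
    q=[tuple(int(v) for v in (proj(s,X)-[415,140]+.5)*11) for X in(a,b)];cv2.line(f,*q,c,1)
for sg in(1,-1):
    b=P+sg*j*.035+[0,0,.008]
    for a,c in((b-k*.011,b+k*.011),(b-k*.011,b-k*.011+[0,0,.03]),(b+k*.011,b+k*.011+[0,0,.03])): L(a,c,(255,0,0))
L(P,P+[0,0,.06],(0,255,255))
cv2.imwrite("pics/q.png",f[:,:,::-1])
E
```

```text
(no output)
```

View pics/q.png

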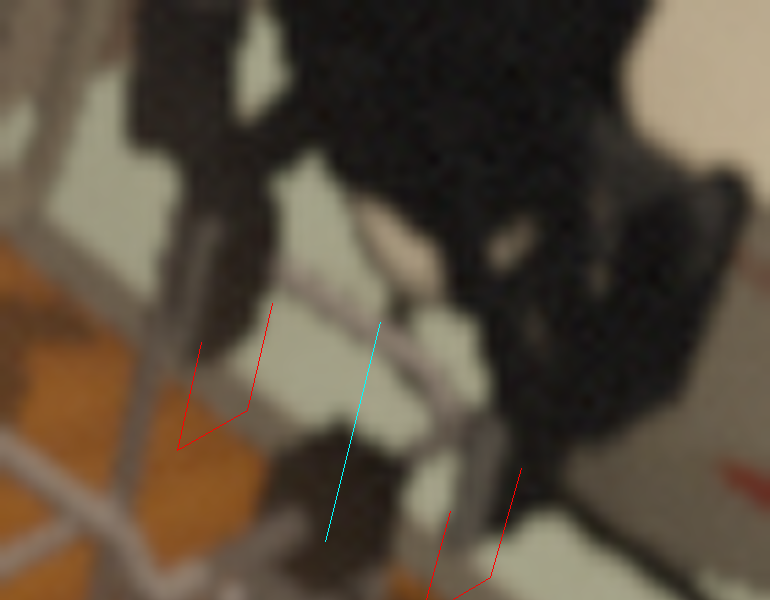

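The close view shows the pads straddling the block (block at about 335,500, pads at 200,300 and 485,480), though the tips look high while the jaws are open. I'll half-close and check again.

Emit:
jog_arm:
  translation:
    - [0,0,0]
    - [0,0,0]
    - [0,0,0]
    - [0,0,0]
  turn: [0,0,0,0]
  grip: 36
  grip_force: 20

```text
clock: 4.5
position: [0.5396, -0.3061, 0.1693]
ee_rot: [0.669, 0.743, -0.0, 0.001]
ft_force: [0.0, 0.6, -0.7]
grip_width: 0.42
```

```bash
python3 - <<'E'
from h import *
s=manip.camera("scene");t=manip.camera("top");o=manip.get_obs();print(o["position"],o["ft_force"],o["torque"],o["grip_width"])
f=cv2.resize(s["frame"][150:215,410,None] if 0 else s["frame"][150:215,410:480],(560,520),interpolation=2)
cv2.imwrite("pics/r.png",f[:,:,::-1])
E
```

```text
[ 0.53965763 -0.30611435  0.16918943] [-0.07728005  0.30204705  0.04366606] [ 0.02854273  0.02334712 -0.00431899] 0.42299977758173857
```

View pics/r.png

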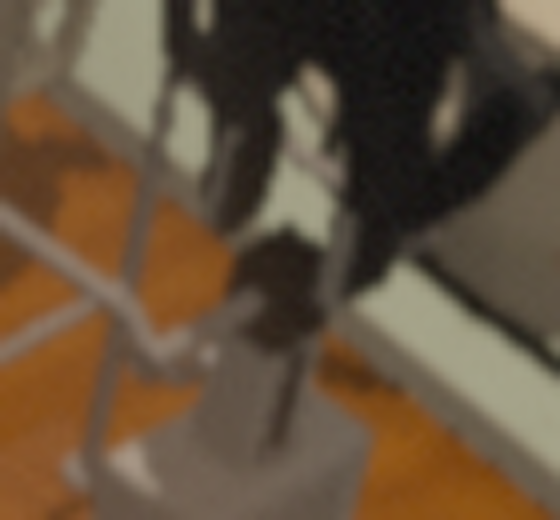

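The block sits between the pads with free gaps and no contact force, but the tips look a bit high on it. I'll lower 7 mm and close.

Emit:
jog_arm:
  translation:
    - [0,0,-4]
    - [0,0,-8]
    - [0,0,-8]
  turn: [0,0,0]

```text
clock: 4.85
position: [0.5391, -0.3059, 0.1599]
ee_rot: [0.669, 0.743, -0.0, 0.0]
ft_force: [0.4, 0.4, -0.6]
grip_width: 0.421
```

Emit:
jog_arm:
  translation:
    - [0,0,0]
    - [0,0,0]
    - [0,0,0]
    - [0,0,0]
    - [0,0,0]
  turn: [0,0,0,0,0]
  grip: 15
  grip_force: 40

```text
clock: 5.27
position: [0.5391, -0.3059, 0.1598]
ee_rot: [0.669, 0.743, -0.0, 0.0]
ft_force: [0.5, -0.2, -2.3]
grip_width: 0.268
```

Gripped at about 23–24 mm with almost no side force. Lifting straight up.

Emit:
jog_arm:
  translation:
    - [0,0,5]
    - [0,0,12]
    - [0,0,20]
    - [0,0,30]
    - [0,0,45]
    - [0,0,60]
    - [0,0,60]
  turn: [0,0,0,0,0,0,0]

```text
clock: 5.85
position: [0.5406, -0.3065, 0.2241]
ee_rot: [0.669, 0.743, 0.0, 0.003]
ft_force: [0.1, -0.6, -2.3]
grip_width: 0.273
```

```bash
python3 - <<'E'
from h import *
s=manip.camera("scene");o=manip.get_obs();print(o["position"],o["ft_force"],o["torque"],o["grip_width"])
f=cv2.resize(s["frame"][110:235,370:495],(560,560),interpolation=2)
cv2.imwrite("pics/u.png",f[:,:,::-1])
E
```

```text
[ 0.54009608 -0.3062241   0.22210883] [-0.73529308  0.14319208 -4.09921873] [0.09049302 0.02292614 0.00989156] 0.27104814734983834
```

View pics/u.png

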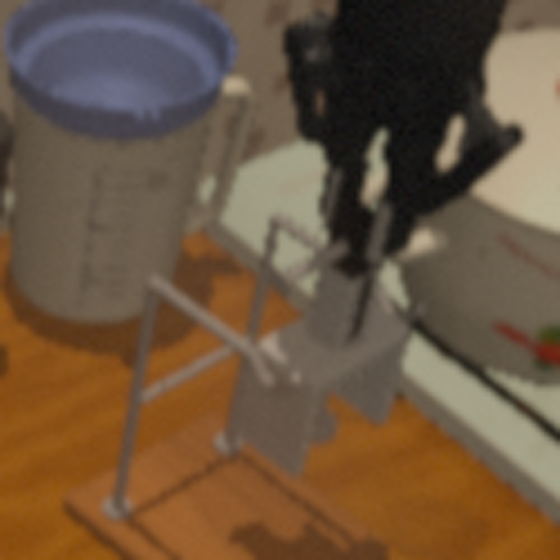

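The gauge hangs upright in the gripper, clear above the hooks, with the left hook near (265,370) and the legs below. I'll bring it forward and then across to above the bar.

Emit:
jog_arm:
  translation:
    - [-10,-1,5]
    - [-30,-3,10]
    - [-55,-6,15]
    - [-80,-9,20]
    - [-105,-12,30]
    - [-120,-12,40]
    - [-120,5,40]
    - [-118,35,40]
    - [-115,70,40]
    - [-112,105,40]
    - [-108,140,40]
    - [-105,175,40]
  turn: [0,0,0,0,0,0,0,0,0,0,0,0]

```text
clock: 6.9
position: [0.4343, -0.1295, 0.2616]
ee_rot: [0.669, 0.743, -0.0, 0.002]
ft_force: [1.2, 0.2, -3.5]
grip_width: 0.271
```

Emit:
jog_arm:
  translation:
    - [4,35,0]
    - [8,70,0]
    - [12,105,0]
    - [16,140,0]
    - [20,175,0]
    - [24,210,0]
    - [28,245,0]
    - [31,270,0]
    - [34,290,0]
    - [36,302,0]
    - [37,306,0]
    - [37,306,0]
  turn: [1,2,3,4,5,6,7,7.7,7.7,7.7,7.7,7.7]

```text
clock: 7.9
position: [0.4707, 0.1771, 0.2611]
ee_rot: [0.617, 0.787, -0.001, 0.002]
ft_force: [0.2, -1.0, -3.6]
grip_width: 0.27
```

Emit:
jog_arm:
  translation:
    - [0,0,0]
    - [0,0,0]
  turn: [0,0]

```text
clock: 8.07
position: [0.4706, 0.1758, 0.2609]
ee_rot: [0.618, 0.786, -0.001, 0.002]
ft_force: [-0.6, -0.6, -3.8]
grip_width: 0.269
```

Emit:
jog_arm:
  translation:
    - [1,-1,-20]
    - [1,-1,-45]
    - [1,-1,-70]
    - [1,-1,-87]
    - [1,-1,-93]
    - [1,-1,-93]
    - [1,-1,-93]
  turn: [0,0,0,0,0,0,0]

```text
clock: 8.65
position: [0.472, 0.1744, 0.1686]
ee_rot: [0.618, 0.786, -0.001, 0.002]
ft_force: [-0.3, -0.2, -3.6]
grip_width: 0.267
```

```bash
cat > ov.py <<'E'
from h import *
def shot(n,sole):
    s=manip.camera("scene");t=manip.camera("top");o=manip.get_obs();P=o["position"];print(o["clock"],P,o["ft_force"],o["grip_width"])
    yw=2*np.arctan2(o["ee_rot"][1],o["ee_rot"][0])-np.pi/2;out=[]
    for p,c in((s,(240,260,340,360)),(t,(225,235,325,335))):
        f=cv2.resize(p["frame"][c[1]:c[3],c[0]:c[2]],(800,800),interpolation=2)
        def poly(x,y,yw,z,hx,hy,col):
            q=[]
            for a,b in((1,1),(-1,1),(-1,-1),(1,-1)):
                X=[x+a*hx*np.cos(yw)-b*hy*np.sin(yw),y+a*hx*np.sin(yw)+b*hy*np.cos(yw),z];q.append((proj(p,X)-c[:2]+.5)*8)
            cv2.polylines(f,[np.int32(np.round(q))],True,col,1)
        poly(.4715,.1749,.239,.014,.045,.02,(0,0,255));poly(.4715,.1749,.239,.041,.045,.02,(255,0,0))
        if sole is not None: poly(P[0],P[1],yw,sole,.022,.038,(0,255,0))
        out.append(f[:,:] if p is s else f)
    cv2.imwrite("pics/"+n,cv2.resize(np.hstack(out),(800,400),interpolation=3)[:,:,::-1])
E
python3 -c "
from ov import *
shot('v.png',manip.get_obs()['position'][2]-.1058)"
```

```text
8.75 [0.4723957  0.17488474 0.16922587] [ 0.28611646 -0.1153633  -3.56898851] 0.2669139056449762
```

View pics/v.png

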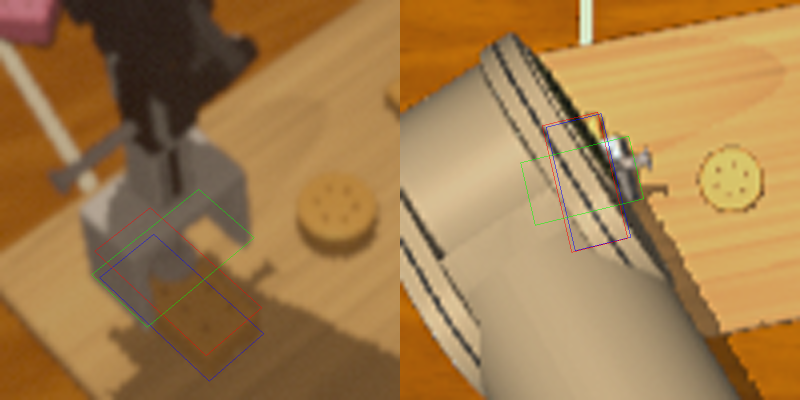

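The legs straddle the bar: left leg sole near (92–135, 270–325), right leg near (245,235), and the projected bar outline lies centred between them. Lowering on.

Emit:
jog_arm:
  translation:
    - [-0.5,0,-10]
    - [-0.5,0,-20]
    - [-0.5,0,-30]
    - [-0.5,0,-37]
    - [-0.5,0,-41]
    - [-0.5,0,-43]
    - [-0.5,0,-43]
  turn: [0,0,0,0,0,0,0]

```text
clock: 9.33
position: [0.4715, 0.1748, 0.1257]
ee_rot: [0.618, 0.786, -0.001, 0.002]
ft_force: [-1.1, 0.0, -2.6]
grip_width: 0.267
```

Emit:
jog_arm:
  translation:
    - [0,0,-1]
    - [0,0,-2]
    - [0,0,-3]
    - [0,0,-3]
  turn: [0,0,0,0]

```text
clock: 9.67
position: [0.4717, 0.1748, 0.1227]
ee_rot: [0.618, 0.786, -0.001, 0.002]
ft_force: [0.7, -0.5, -2.1]
grip_width: 0.267
```

Emit:
jog_arm:
  translation:
    - [0,0,-0.7]
    - [0,0,-1.4]
    - [0,0,-2]
    - [0,0,-2]
  turn: [0,0,0,0]

```text
clock: 10.0
position: [0.4717, 0.1749, 0.1207]
ee_rot: [0.618, 0.786, -0.0, 0.002]
ft_force: [-0.6, -0.7, -3.1]
grip_width: 0.267
```

Emit:
jog_arm:
  translation:
    - [0,0,-0.5]
    - [0,0,-1]
    - [0,0,-1.5]
    - [0,0,-1.5]
  turn: [0,0,0,0]

```text
clock: 10.33
position: [0.4722, 0.1747, 0.1201]
ee_rot: [0.618, 0.786, -0.0, 0.003]
ft_force: [-2.5, -2.3, 9.6]
grip_width: 0.27
```

Contact is at TCP z = 0.120, as predicted. I'll ease off slightly and look before letting go.

Emit:
jog_arm:
  translation:
    - [0,0,-0.3]
    - [0,0,-0.3]
  turn: [0,0]

```text
clock: 10.5
position: [0.4724, 0.1747, 0.1202]
ee_rot: [0.618, 0.786, -0.0, 0.003]
ft_force: [-1.3, -1.8, 4.1]
grip_width: 0.273
```

```bash
python3 -c "
from ov import *
shot('w.png',.014)"
```

```text
10.6 [0.47242911 0.17464535 0.12012785] [-1.29135595 -1.78215771  5.16933104] 0.2719512213239923
```

View pics/w.png

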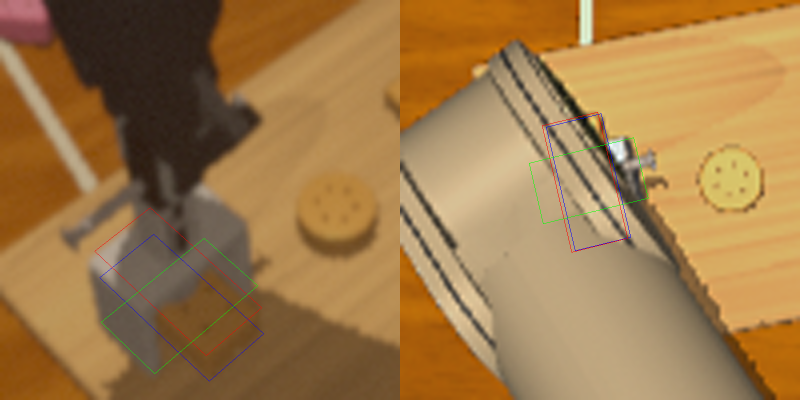

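The gauge stands astride the bar, with its left leg sole at about (100–155, 322–375) on the green prediction and the round piece untouched. Now I'll release and rise.

Emit:
jog_arm:
  translation:
    - [0,0,0]
    - [0,0,0]
    - [0,0,0]
    - [0,0,0]
    - [0,0,0]
  turn: [0,0,0,0,0]
  grip: 55

```text
clock: 11.02
position: [0.4724, 0.1747, 0.1201]
ee_rot: [0.618, 0.786, -0.0, 0.003]
ft_force: [-0.4, 0.3, -0.7]
grip_width: 0.643
```

Emit:
jog_arm:
  translation:
    - [0,0,5]
    - [0,0,15]
    - [0,0,30]
    - [0,0,55]
    - [0,0,85]
    - [0,0,115]
    - [0,-30,150]
    - [0,-65,160]
    - [0,-105,160]
    - [0,-145,160]
    - [0,-185,160]
    - [0,-220,160]
  turn: [0,0,0,0,0,0,0,0,0,0,0,0]

```text
clock: 12.02
position: [0.4721, -0.0478, 0.2814]
ee_rot: [0.618, 0.786, -0.0, 0.004]
ft_force: [1.1, 0.5, 0.0]
grip_width: 0.646
```

Emit:
jog_arm:
  translation:
    - [0,-40,0]
    - [0,-75,0]
    - [0,-90,0]
    - [0,-90,0]
  turn: [0,0,0,0]

```text
clock: 12.35
position: [0.4714, -0.1422, 0.2819]
ee_rot: [0.621, 0.784, -0.0, 0.004]
ft_force: [0.2, -0.2, -1.5]
grip_width: 0.642
```

```bash
python3 -c "
from ov import *
shot('x.png',None)
for c in('scene','top'):
  p=manip.camera(c)
  print(c,[(n,[(x['at'],round(x['confidence'],2)) for x in manip.pinpoint(p,n)][:2]) for n in('gauge','gauge_grip','thin_bar','round_piece')], proj(p,[.472,.1747,.145]),proj(p,[.472,.1747,.014]))
"
```

```text
12.45 [ 0.4721485  -0.13756278  0.28207518] [0.16299593 1.24959395 0.32296264] 0.6459607396393321
scene [('gauge', [([285.0, 335.1], 0.56)]), ('gauge_grip', [([275.9, 302.5], 0.65)]), ('thin_bar', []), ('round_piece', [([321.9, 313.1], 0.8)])] [280.21287732 301.13888129] [284.55495461 335.59645762]
top [('gauge', [([272.7, 280.8], 0.81), ([453.3, 251.6], 0.44)]), ('gauge_grip', [([265.9, 281.4], 0.56)]), ('thin_bar', [([342.4, 272.2], 0.76)]), ('round_piece', [([304.9, 280.4], 0.71)])] [267.11940317 279.62551588] [271.586808   279.78523418]
```

View pics/x.png

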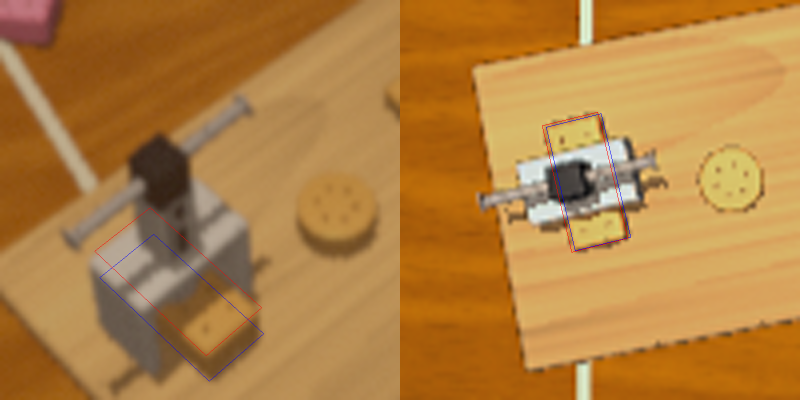

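The gauge stands upright and square across the middle of the bar. The bar still fills its earlier outline and the round piece has not moved, so I'm handing in.

```bash
python3 -c "
from workcell import manip
print(manip.hand_in(),manip.get_obs()['clock'])"
```

```text
the job is handed in; nothing more can be done
the job is handed in; nothing more can be done
```

I lifted the gauge off its hooks, brought it forward and across, and lowered it astride the left (thicker) shortbread bar. I held it until it stood on the board, then let go and moved the arm clear. The job was handed in at about 12.5 s.

**Placement:** The legs met the board at the predicted height (TCP z = 0.120 m) with about 10 N on the tool. The final pictures show the gauge upright and square across the middle of the bar. The bar still matches its earlier 27 mm-high outline, and the round piece has not moved.

**Disagreements and unchecked points:**
- My first outline fit could not tell the bars apart. It slightly preferred 16 mm for both, so I chose the thick bar by its visible side height, its outline area and the network labels.
- The network did not find the thin bar in the last scene view. It found it at its old place in the top view.
- I did not read the foot's scale. The only sign of it was a lighter tool load, about 1 N, as the foot met the bar.

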